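Set out the salad things in two rows on the chopping board

ROBOT

A 6-joint arm with a two-finger parallel gripper is mounted at the origin on a cart in front of the work surface, level with it; the furniture and walls round the work are solid. World frame = base frame: x ahead of the robot, y to its left, z up, the work surface at z = 0. Lengths are in mm, angles in rad, forces in N, time in s.
With the tool pointing down it reaches from about 400 to 925 mm from the base axis. Payload 12.5 kg.
Tool frame: the origin (TCP) lies on the centre line of the jaws, within the pads' length; the fingertips stand 19 mm ahead of it and the grasp point (between the pads) is the TCP; z points along the fingers, y is the line along which they close (so a half turn about z gives the same grasp; the last joint's range is limited). The gripper opens to 95 mm and grips with 3 to 60 N. Pads are 20 mm wide; open, the fingers measure 119 mm over their backs; the gripper's body (75 mm by 180 mm) begins 59 mm behind the grasp point.
Start: joints at [-1.215, 0.491, 1.559, -0, 1.092, -0.106], TCP at [278.499, -559.538, 233.661] pointing down, gripper open.
Joint ranges: [-3.1, 3.1], [-0.84, 2.19], [0.05, 2.79], [-1.13, 4.28], [0.06, 2.93], [-2.69, 2.69]. Speed limits (rad/s): [2.22, 2.22, 2.79, 3.14, 3.14, 3.14].

INTERFACE

Orientations are given as [roll, pitch, yaw] about the fixed x, y, z axes, in that order (R = Rz(yaw) Ry(pitch) Rx(roll)).
In Python, from cell import state, read_camera, job_done gives the robot as it stands.
- The arm moves only by the tool arm_command, never from a script. Its argument "deltas" is a list of rows, each an object of numbers: "dx", "dy", "dz": the shift along the world's x, y, z in m; "yaw": the turn about the world's z in degrees. In form: [{"dx": .., "dy": .., "dz": .., "yaw": ..}, ...]. A call has 1 to 20 rows; each row shifts and turns the commanded pose from where the row before left it; what a row does not reach is not made up. A row lasts 1/10 s, in which the tool goes at most 50 mm and 8.59 degrees, less where a joint would pass 70% of its speed; a pose out of reach is approached as far as the arm can. A call with a gripper value outside its range is refused whole. "gripper" is the finger opening in m, from 0 to 0.0951, set as the call begins (left out, the last holds). The fingers move at their own pace and stop on an object; the grip force is fixed at half the most. Time passes only in rows, so rows that do not move let the fingers close. It gives the time, the measured TCP pose, the force, the opening and the grip force at its end, in the units of the state.
- state(): the state, without advancing time (a new reading comes with each control period).
- read_camera(name): name is "side" or "top" or "wrist"; returns a dict with "color" (384x512x3 uint8, red, green, blue), "range_z" (384x512 float32, mm along the optical axis (not along the pixel's ray), 0 where there is no reading), "fx", "fy", "cx", "cy" (pixels), "extrinsics" (4x4, takes a point from camera to world coordinates). Camera axes: x right, y up, looking along -z (the intrinsics and any distortion apply to the point x, -y, -z); pixel columns grow to the right and rows downward; lengths in mm; the calibration is good to about 2 mm. A picture is of the moment at which its call begins.
- job_done(): hands the job in; it is judged then, once.
The state is a dict: "t": time; "joints": joint angles; "qvel": joint speeds; "tau": joint torques, N m; "eef_pos": TCP position; "tcp_rot": TCP orientation; "ft_force": force on the tool from outside, world axes, zero at the start; "moment": the same for the moment, N m; "opening": opening from 0.0 (shut) to 1.0 (fully open); "grip_force": force on a finger pad.
Only numpy, scipy, OpenCV 4.12 (cv2) and the standard library are available. Lean on these libraries where they do the work, as an engineer would, in place of code of your own. Each camera call takes 0.05 s, during which the arm holds its last target. There are 200 camera calls.

TASK

Set out the salad things on the chopping board, where the onion and the spice jar already stand at the two ends of the far row; leave those two where they are. Put the garlic midway between them, the tomato in front of the onion (on the robot's side of it), the pepper mill in front of the spice jar, and the salt shaker between the tomato and the pepper mill, so that the six make two straight rows of three square to the board, 10 cm from centre to centre both ways. Everything is to stand upright as it does now, stalks up, and be let go.

Things in the scene. Friction and masses are not known exactly. Their poses are not given: they have to be found in the camera images.
- board: wooden chopping board, 200 x 300 x 22 mm, lying flat and turned by up to about 0.2 rad; it does not shift. Origin: centre of its underside on the worktop (z = 0), its top is at 22 mm. Its x axis runs along the short side, away from the robot; its y axis along the long side, to the robot's left. The far row lies 50 mm beyond its middle (x = +50 mm), the near row 50 mm before it (x = -50 mm); the columns are at y = +100, 0 and -100 mm
- onion: purple-red onion with a pointed top, 84 x 81 mm and 82 mm tall, standing on the board in the far row, at the left or the right end (board x = +50, y = +100 or -100 mm). Origin: centre of its underside, z up. Stays where it is
- spice_jar: glass spice jar with a round cap, 45 mm across, 106 mm tall, standing on the board at the other end of the far row. Origin: centre of its underside, z up. Stays where it is
- pepper_mill: tall turned dark wooden pepper mill, 170 mm tall. Body 58 mm across up to 122 mm high; above it a head 48 mm across from 123 to 159 mm, with a 12 mm button on top. Best gripped by the head, 140 mm above its foot, and firmly (40 N), or it swings in the fingers. The head does not turn. About 180 g. Origin: centre of its underside, z up
- salt_shaker: salt shaker of glass with a domed grey metal top, 44 mm across up to 74 mm high, 90 mm tall, about 100 g. Origin: centre of its underside, z up. Mill, shaker, tomato and garlic start in any order at four spots: three in a line on a thin cork mat right of the board, one on the black glass hob left of it; the tops of mat and hob are 6 mm above the worktop
- tomato: tomato with its green stalk up, 65 mm across at its widest (about 33 mm high), 66 mm tall with the stalk, about 120 g. Origin: centre of its underside, z up
- garlic: whole pale garlic bulb, neck up, 56 mm across at its widest (about 22 mm high), 55 mm tall, about 36 g. Origin: centre of its underside, z up. Beyond the mat, at x = 0.555 m, is the front of a bread bin 185 mm tall; a wall cupboard hangs beyond x = 0.62 m, from 0.5 m up. Similar things further off belong to the kitchen and are not meant
Mind the look-alikes: they are no part of the job. Leave any blue or turquoise look-alike of the salt_shaker alone.

How it is judged:
By the outcome, as a careful person would: the job done as asked, in the order asked, and still so for the second after the job is handed in, with the robot touching nothing.
It also fails if it takes over 134 s, if anything falls off the work surface, if the arm or the gripper's body presses on something with over 40 N, if the wrist force passes 120 N, or if a joint passes its speed limit or range.

## Working session

There is one attempt and no reset: what is moved stays moved. The work goes in short steps, Python scripts to look and compute and a tool call to move; the robot and the scene stay as the last step left them, time stands still between calls to the robot, and variables do not carry over. Pictures are saved under pics/ and viewed, at most 14 in all, crops included, and the job is handed in when it is done.

Besides the shell and the picture viewer there is one more tool, called after "Call:" as name(argument=value, ...), one argument or row to a line, values as JSON. arm_command: Moves the arm, as the interface text tells. Its arguments: {"type":"object","properties":{"deltas":{"type":"array"},"gripper":{"type":"number"}},"required":["deltas"]}

```bash
mkdir -p pics; cat > h.py <<'E'
import numpy as np, cv2
from cell import state, read_camera, job_done
def grab(n):
    c=read_camera(n); np.savez('/tmp/%s.npz'%n,**c); return c
def world(c,mask=None):
    d=c['range_z'].astype(float); v,u=np.mgrid[:d.shape[0],:d.shape[1]]
    P=np.stack([(u-c['cx'])/c['fx']*d,-(v-c['cy'])/c['fy']*d,-d,np.ones_like(d)],-1)
    W=P@np.array(c['extrinsics']).T
    W[d==0]=np.nan
    return W[...,:3]
def save(c,name,crop=None,k=1):
    im=c['color'][...,::-1]
    if crop: a,b,e,f=crop; im=im[b:f,a:e]
    cv2.imwrite('pics/'+name,cv2.resize(im,None,fx=k,fy=k,interpolation=cv2.INTER_CUBIC))
E
python3 - <<'E'
from h import *
for n in ['top','side']:
    c=grab(n); save(c,n+'0.png',k=1.5); print(n,c['fx'],np.round(c['extrinsics'],3).tolist())
    W=world(c); print(np.round(W[::48,::64]).astype(object)[:,:].tolist() if n=='top' else '')
print(state())
E
```

```text
top 427.64467433644216 [[-0.159, 0.87, -0.467, -270.686], [-0.987, -0.137, 0.08, -3.988], [0.006, 0.474, 0.881, 1549.18], [0.0, 0.0, 0.0, 1.0]]
[[[624.0, 422.0, 909.0], [624.0, 290.0, 894.0], [627.0, 151.0, 875.0], [728.0, 4.0, 779.0], [622.0, -152.0, 843.0], [680.0, -336.0, 776.0], [625.0, -491.0, 801.0], [957.0, -925.0, 493.0]], [[623.0, 487.0, 780.0], [624.0, 341.0, 758.0], [625.0, 186.0, 734.0], [789.0, 26.0, 557.0], [628.0, -154.0, 683.0], [765.0, -393.0, 518.0], [953.0, -735.0, 292.0], [952.0, -1026.0, 251.0]], [[957.0, 784.0, 268.0], [943.0, 553.0, 243.0], [623.0, 232.0, 556.0], [623.0, 46.0, 522.0], [952.0, -210.0, 95.0], [947.0, -502.0, 48.0], [822.0, -734.0, 151.0], [749.0, -972.0, 192.0]], [[939.0, 917.0, -1.0], [891.0, 640.0, 6.0], [784.0, 346.0, 94.0], [802.0, 94.0, 11.0], [295.0, -100.0, 704.0], [228.0, -231.0, 771.0], [681.0, -734.0, -2.0], [607.0, -977.0, 50.0]], [[693.0, 886.0, 4.0], [651.0, 628.0, 7.0], [610.0, 372.0, 8.0], [563.0, 114.0, 20.0], [208.0, -87.0, 627.0], [119.0, -207.0, 758.0], [148.0, -386.0, 651.0], [409.0, -920.0, 4.0]], [[476.0, 859.0, 8.0], [441.0
[... 664 characters left out ...]
1178.766], [0.0, 0.0, 0.0, 1.0]]

{'t': 0.1, 'joints': array([-1.21459978e+00,  4.91497293e-01,  1.55938371e+00, -5.25068519e-06,
        1.09168918e+00, -1.05608385e-01]), 'qvel': array([-0.0004774 , -0.00258633, -0.00118657,  0.00108519, -0.00142996,
       -0.00208954]), 'tau': array([ 1.80115498e-03, -6.13625193e+01, -2.58603948e+01,  6.93164463e-02,
        4.70411615e-02, -7.38833864e-05]), 'eef_pos': array([ 278.42548741, -559.34365525,  233.12305996]), 'tcp_rot': array([-3.14062008e+00, -9.84125250e-05,  4.61807303e-01]), 'ft_force': array([-0.57328961,  0.11631968, -0.62720847]), 'moment': array([0.01960005, 0.02217695, 0.00263054]), 'grip_force': 0.0, 'opening': 1.0012640976412246}
```

View pics/top0.png

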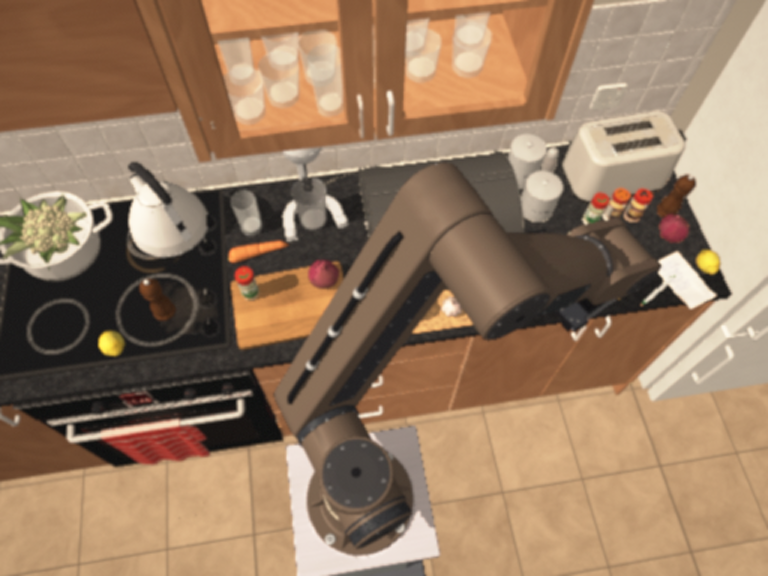

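View pics/side0.png

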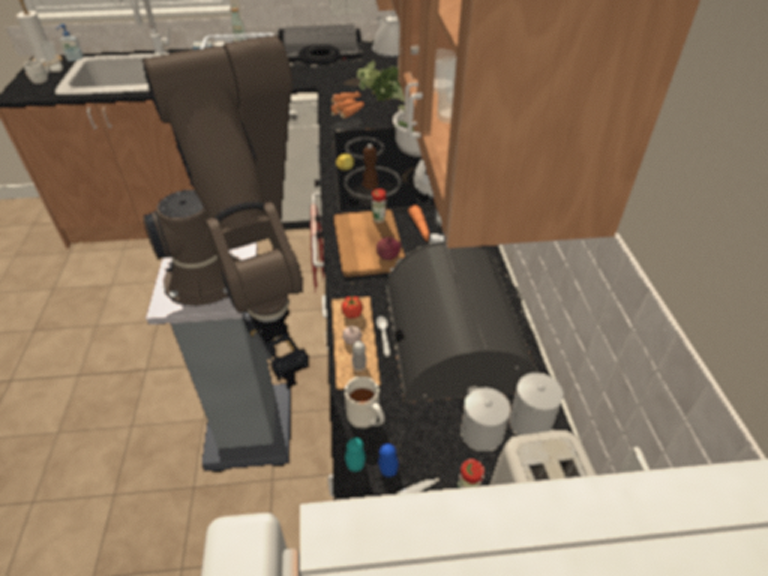

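The side view (scaled 1.5×) shows the following:
- **On the board:** spice jar at (378,205) on the left end and onion at (388,247) on the right end.
- **On the mat:** tomato at (352,308), garlic at (352,337) and the grey-top salt shaker at (359,357).
- **On the hob:** mill at (370,165), with a lemon at (345,161).

Things that could be mistaken for the targets:
- **Shaker:** the teal one at (355,455) and the blue one at (388,460).
- **Mill:** one in the top view at (677,195), by the toaster.
- **Jars:** those by the toaster.
- **Onion:** one at (673,229).
- **Other nearby object:** the mug at (362,400).

I choose the mat and hob objects.

```bash
python3 - <<'E'
from h import *
c=dict(np.load('/tmp/side.npz')); W=world(c); save(c,'side_crop.png',(205,90,305,325),2.5)
for n,(u,v) in dict(jar=(378,205),onion=(388,247),tomato=(352,308),garlic=(352,337),salt=(359,357),mill=(370,165),mug=(362,400)).items():
    u=int(u/1.5);v=int(v/1.5); p=W[v,u]
    m=(np.hypot(W[...,0]-p[0],W[...,1]-p[1])<60)&(W[...,2]>(38 if n in('jar','onion') else 16))
    w=W[m]; print(n,p.round(),m.sum(),w.min(0).round(),w.max(0).round(),'top',w[w[:,2]>w[:,2].max()-12].mean(0).round())
t=dict(np.load('/tmp/top.npz'))
for nm,q in(('side',c),('top',t)):
    X=world(q); hsv=cv2.cvtColor(q['color'],cv2.COLOR_RGB2HSV)
    m=(abs(X[...,2]-22)<7)&(X[...,0]>300)&(X[...,0]<650)&(X[...,1]<330)&(X[...,1]>-170)&(hsv[...,1]>90)&(hsv[...,2]>90)
    m=cv2.morphologyEx(m.astype(np.uint8),cv2.MORPH_OPEN,np.ones((3,3)))>0
    r=cv2.minAreaRect(X[m][:,:2].astype(np.float32)); print(nm,m.sum(),r,cv2.boxPoints(r).round())
E
```

```text
jar [560. 191.  97.] 169 [540. 186.  39.] [582. 235. 134.] top [561. 210. 129.]
onion [568.  -6.  79.] 208 [533. -29.  41.] [625.  33. 558.] top [625.  10. 558.]
tomato [ 442. -234.   56.] 180 [ 413. -293.   19.] [ 474. -188.   70.] top [ 445. -214.   61.]
garlic [ 436. -327.   42.] 120 [ 412. -340.   20.] [ 462. -286.   60.] top [ 435. -312.   52.]
salt [ 450. -415.   60.] 166 [ 427. -423.   19.] [ 471. -386.   99.] top [ 451. -404.   93.]
mill [550. 422. 105.] 236 [522. 404.  16.] [578. 455. 181.] top [552. 437. 176.]
mug [ 448. -547.   64.] 622 [ 408. -597.   17.] [ 485. -504.  105.] top [ 450. -551.   99.]
side 1213 ((516.578369140625, 109.91128540039062), (200.91673278808594, 305.8346862792969), 3.0943002700805664) [[408. 257.]
 [425. -48.]
 [625. -37.]
 [609. 268.]]
top 1962 ((516.3138427734375, 134.22552490234375), (204.72695922851562, 257.1280517578125), 2.9854347705841064) [[407. 257.]
 [421.   1.]
 [625.  11.]
 [612. 268.]]
```

View pics/side_crop.png

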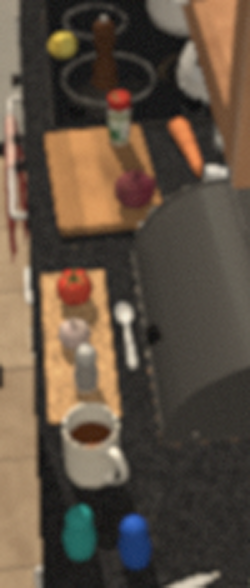

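The crop confirms the choice: tomato (75,287), garlic (75,335) and clear, grey-topped shaker (87,365). The teal and blue look-alikes are at the bottom. The board centre is about (517,110), turned +3.1°. The onion and jar agree with this within 2–3 mm. Next I move above the garlic.

Call:
arm_command(
  deltas=[
    {"dx": 0.013, "dy": 0.02, "yaw": 5.3},
    {"dx": 0.013, "dy": 0.02, "yaw": 5.3},
    {"dx": 0.013, "dy": 0.02, "yaw": 5.3},
    {"dx": 0.013, "dy": 0.02, "yaw": 5.3},
    {"dx": 0.013, "dy": 0.02, "yaw": 5.3},
    {"dx": 0.013, "dy": 0.02, "yaw": 5.3},
    {"dx": 0.013, "dy": 0.021, "yaw": 5.3},
    {"dx": 0.013, "dy": 0.021, "yaw": 5.3},
    {"dx": 0.013, "dy": 0.021, "yaw": 5.3},
    {"dx": 0.013, "dy": 0.021, "yaw": 5.3},
    {"dx": 0.014, "dy": 0.021, "yaw": 5.3},
    {"dx": 0.014, "dy": 0.021, "yaw": 5.2},
    {},
    {},
  ],
  gripper=0.08,
)

```text
$.deltas[0]: bad value
```

```bash
python3 - <<'E'
from h import *
s=state(); print(s['eef_pos'],s['tcp_rot'],s['joints'])
c=grab('wrist'); save(c,'w1.png',k=1.5); W=world(c); print(np.round(c['extrinsics'],2).tolist())
for n,p in dict(tomato=(443,-220),garlic=(436,-313),salt=(451,-405)).items():
    w=W[(np.hypot(W[...,0]-p[0],W[...,1]-p[1])<43)&(W[...,2]>14)&(W[...,2]<110)]
    if len(w)<10: print(n,'none');continue
    lo,hi=np.percentile(w,1,0),np.percentile(w,99,0); print(n,len(w),lo.round(),hi.round(),((lo+hi)/2).round(1), w[w[:,2]>hi[2]-8].mean(0).round(1))
E
```

```text
[ 278.42548741 -559.34365525  233.12305996] [-3.14062008e+00 -9.84125250e-05  4.61807303e-01] [-1.21459978e+00  4.91497293e-01  1.55938371e+00 -5.25068519e-06
  1.09168918e+00 -1.05608385e-01]
[[0.45, 0.87, 0.21, 338.06], [-0.9, 0.43, 0.11, -528.83], [-0.0, -0.24, 0.97, 384.78], [0.0, 0.0, 0.0, 1.0]]
tomato none
garlic none
salt none
```

View pics/w1.png

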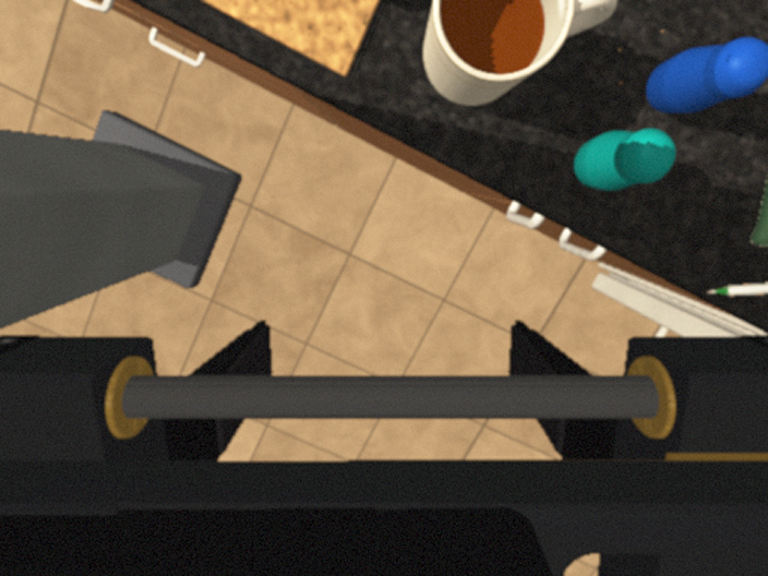

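The first row was refused, and the arm hasn't moved. The wrist picture shows the mug at (490,40) and the teal and blue look-alikes at (625,160) and (710,75). The camera looks to the tool-x side, so I'll stop short at y ≈ -440 to see the mat.

Call:
arm_command(
  deltas=[
    {"dx": 0.013, "dy": 0.01, "dz": 0.005, "yaw": 5.3},
    {"dx": 0.013, "dy": 0.01, "dz": 0.005, "yaw": 5.3},
    {"dx": 0.013, "dy": 0.01, "dz": 0.005, "yaw": 5.3},
    {"dx": 0.013, "dy": 0.01, "dz": 0.005, "yaw": 5.3},
    {"dx": 0.013, "dy": 0.01, "dz": 0.005, "yaw": 5.3},
    {"dx": 0.013, "dy": 0.01, "dz": 0.005, "yaw": 5.3},
    {"dx": 0.013, "dy": 0.01, "dz": 0.005, "yaw": 5.3},
    {"dx": 0.013, "dy": 0.01, "dz": 0.005, "yaw": 5.3},
    {"dx": 0.013, "dy": 0.01, "dz": 0.005, "yaw": 5.3},
    {"dx": 0.013, "dy": 0.01, "dz": 0.005, "yaw": 5.3},
    {"dx": 0.014, "dy": 0.01, "dz": 0.005, "yaw": 5.3},
    {"dx": 0.014, "dy": 0.01, "dz": 0.005, "yaw": 5.2},
    {"dx": 0, "dy": 0, "dz": 0, "yaw": 0},
    {"dx": 0, "dy": 0, "dz": 0, "yaw": 0},
  ],
  gripper=0.08,
)

```text
t: 1.55
eef_pos: [436.4, -439.5, 293.4]
tcp_rot: [-3.141, -0.0, 1.569]
ft_force: [0.1, 0.2, 0.2]
opening: 0.842
grip_force: 0.0
```

```bash
cat > mat.py <<'E'
from h import *
import sys
s=state(); print(s['t'],s['eef_pos'],s['tcp_rot'],s['joints'].round(2))
c=grab('wrist'); W=world(c); print(np.round(c['extrinsics'],2).tolist())
if len(sys.argv)>1: save(c,sys.argv[1],k=1.5)
for n,p,z in [('tomato',(443,-220),14),('garlic',(436,-313),14),('salt',(451,-405),14),('onion',(572,13),30),('jar',(561,212),30),('mill',(552,440),14)]:
    w=W[(np.hypot(W[...,0]-p[0],W[...,1]-p[1])<44)&(W[...,2]>z)&(W[...,2]<185)]
    if len(w)<50: continue
    lo,hi=np.percentile(w,1,0),np.percentile(w,99,0); print(n,len(w),lo.round(),hi.round(),((lo+hi)/2).round(1), w[w[:,2]>hi[2]-8].mean(0).round(1))
E
python3 mat.py w2.png
```

```text
1.55 [ 436.39976462 -439.4502433   293.35771285] [-3.14129453e+00 -1.93128942e-04  1.56877137e+00] [-0.9   0.43  1.49 -0.    1.22 -0.89]
[[1.0, 0.0, 0.0, 436.59], [-0.0, 0.97, 0.24, -371.93], [-0.0, -0.24, 0.97, 445.02], [0.0, 0.0, 0.0, 1.0]]
tomato 240 [ 425. -243.   28.] [ 466. -234.   50.] [ 445.4 -238.2   38.9] [ 444.6 -239.6   45.7]
garlic 1455 [ 414. -335.   29.] [ 464. -284.   59.] [ 439.  -309.3   43.8] [ 438.4 -308.3   54.1]
salt 886 [ 431. -415.   39.] [ 469. -379.   96.] [ 450.4 -396.9   67.5] [ 452.9 -398.7   93. ]
```

View pics/w2.png

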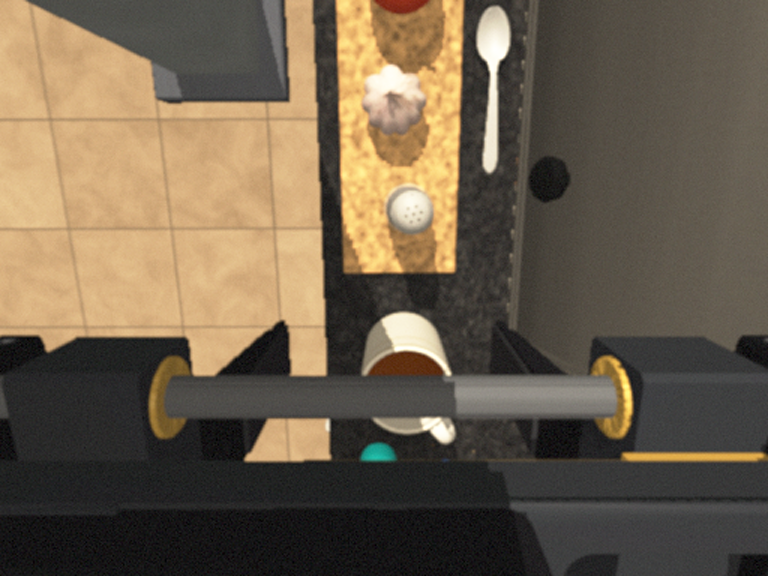

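The picture shows garlic at (394,100), shaker at (410,210) and the tomato's edge at (402,5). The spoon is at x ≈ 525 mm, clear of the fingers. Garlic is at about (438.5,-309).

Call:
arm_command(
  deltas=[
    {"dx": 0.002, "dy": 0.02, "dz": 0, "yaw": 0},
    {"dx": 0, "dy": 0.03, "dz": 0, "yaw": 0},
    {"dx": 0, "dy": 0.03, "dz": -0.01, "yaw": 0},
    {"dx": 0, "dy": 0.03, "dz": -0.02, "yaw": 0},
    {"dx": 0, "dy": 0.02, "dz": -0.025, "yaw": 0},
    {"dx": 0, "dy": 0, "dz": -0.03, "yaw": 0},
    {"dx": 0, "dy": 0, "dz": -0.03, "yaw": 0},
    {"dx": 0, "dy": 0, "dz": -0.03, "yaw": 0},
    {"dx": 0, "dy": 0, "dz": -0.03, "yaw": 0},
    {"dx": 0, "dy": 0, "dz": -0.03, "yaw": 0},
    {"dx": 0, "dy": 0, "dz": -0.02, "yaw": 0},
    {"dx": 0, "dy": 0, "dz": -0.02, "yaw": 0},
    {"dx": 0, "dy": 0, "dz": -0.01, "yaw": 0},
    {"dx": 0, "dy": 0, "dz": -0.008, "yaw": 0},
    {"dx": 0, "dy": 0, "dz": 0, "yaw": 0},
    {"dx": 0, "dy": 0, "dz": 0, "yaw": 0},
  ],
)

```text
t: 3.2
eef_pos: [438.6, -309.8, 31.2]
tcp_rot: [3.141, 0.0, 1.57]
ft_force: [-0.6, -0.1, 0.3]
opening: 0.837
grip_force: 0.0
```

Call:
arm_command(
  deltas=[
    {"dx": 0, "dy": 0, "dz": 0, "yaw": 0},
    {"dx": 0, "dy": 0, "dz": 0, "yaw": 0},
    {"dx": 0, "dy": 0, "dz": 0, "yaw": 0},
    {"dx": 0, "dy": 0, "dz": 0, "yaw": 0},
    {"dx": 0, "dy": 0, "dz": 0, "yaw": 0},
    {"dx": 0, "dy": 0, "dz": 0, "yaw": 0},
    {"dx": 0, "dy": 0, "dz": 0, "yaw": 0},
    {"dx": 0, "dy": 0, "dz": 0, "yaw": 0},
  ],
  gripper=0.03,
)

```text
t: 4.0
eef_pos: [438.5, -309.6, 30.9]
tcp_rot: [3.141, 0.0, 1.57]
ft_force: [-2.1, -0.6, 5.6]
opening: 0.544
grip_force: 30.0
```

Call:
arm_command(
  deltas=[
    {"dx": 0, "dy": 0, "dz": 0.01, "yaw": 0},
    {"dx": 0, "dy": 0, "dz": 0.02, "yaw": 0},
    {"dx": 0, "dy": 0, "dz": 0.03, "yaw": 0},
    {"dx": 0, "dy": 0, "dz": 0.03, "yaw": 0},
    {"dx": 0, "dy": 0, "dz": 0.03, "yaw": 0},
    {"dx": 0.002, "dy": 0.01, "dz": 0.03, "yaw": 0},
    {"dx": 0.003, "dy": 0.02, "dz": 0.03, "yaw": 0},
    {"dx": 0.004, "dy": 0.025, "dz": 0.02, "yaw": 0},
    {"dx": 0.004, "dy": 0.03, "dz": 0.01, "yaw": 0},
    {"dx": 0.004, "dy": 0.03, "dz": 0, "yaw": 0.6},
    {"dx": 0.004, "dy": 0.03, "dz": 0, "yaw": 0.6},
    {"dx": 0.004, "dy": 0.03, "dz": 0, "yaw": 0.6},
    {"dx": 0.004, "dy": 0.03, "dz": 0, "yaw": 0.6},
    {"dx": 0.004, "dy": 0.03, "dz": 0, "yaw": 0.6},
    {"dx": 0.004, "dy": 0.025, "dz": 0, "yaw": 0},
    {"dx": 0.004, "dy": 0.02, "dz": 0, "yaw": 0},
    {"dx": 0, "dy": 0.01, "dz": 0, "yaw": 0},
    {"dx": 0, "dy": 0, "dz": 0, "yaw": 0},
    {"dx": 0, "dy": 0, "dz": 0, "yaw": 0},
  ],
)

```text
t: 5.9
eef_pos: [479.4, -19.9, 240.8]
tcp_rot: [3.141, 0.0, 1.623]
ft_force: [0.2, -1.0, -0.6]
opening: 0.546
grip_force: 30.0
```

```bash
python3 mat.py w3.png
```

```text
5.9 [479.35014607 -19.94707299 240.81271249] [3.14147502e+00 1.84593095e-04 1.62266396e+00] [-0.18  0.28  1.89 -0.    0.97 -0.23]
[[1.0, -0.05, -0.01, 475.88], [0.05, 0.97, 0.24, 47.54], [0.0, -0.24, 0.97, 392.45], [0.0, 0.0, 0.0, 1.0]]
tomato 628 [ 418. -195.   23.] [ 474. -178.   53.] [ 445.7 -186.3   38. ] [ 444.5 -184.3   49.2]
onion 4320 [536. -21.  54.] [607.  54. 102.] [571.3  16.5  78. ] [577.3  11.8  99.4]
```

View pics/w3.png

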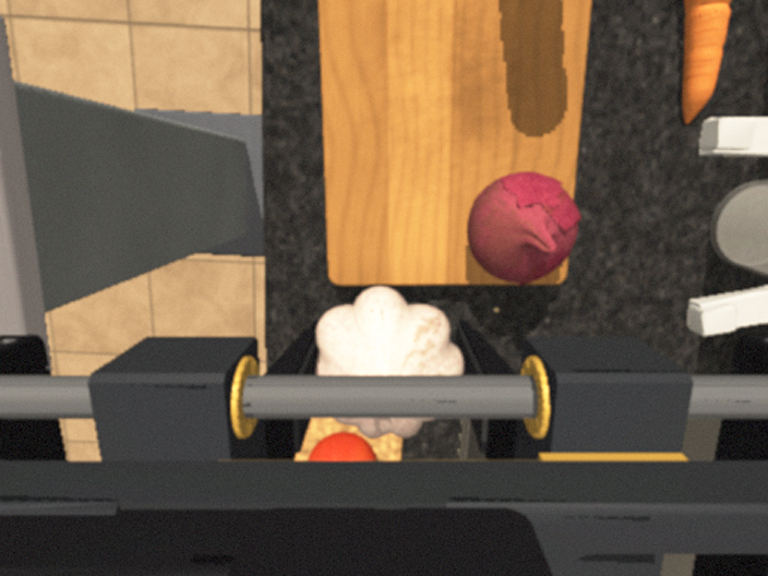

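The picture shows the garlic held at (390,360). Board corners are at (330,286) and (567,284), with side edges up to (319,0) and (591,0); the onion is at (525,225). I project these onto z=22 to refine the board pose.

```bash
python3 - <<'E'
from h import *
c=dict(np.load('/tmp/wrist.npz'));E=c['extrinsics']
def pr(u,v,z=22):
    d=E[:3,:3]@np.array([(u/1.5-c['cx'])/c['fx'],-(v/1.5-c['cy'])/c['fy'],-1]); return E[:3,3]+d*(z-E[2,3])/d[2]
P={k:pr(*k) for k in [(328,285),(319,0),(567,284),(591,0)]}
for k in P: print(k,P[k].round(1))
# automatic: depth-based board mask
W=world(c); m=(abs(W[...,2]-22)<6)&(W[...,1]>-60)&(W[...,0]>380)&(W[...,0]<650)
X=W[m]; b=[]
for lo in range(0,120,20):
    s=X[(X[:,1]>lo)&(X[:,1]<lo+20)]
    if len(s): b.append((lo+10,*np.percentile(s[:,0],[.3,99.7]).round(1)))
print(b)
for lo in range(430,610,30):
    s=X[(X[:,0]>lo)&(X[:,0]<lo+30)]; print(lo+15,np.percentile(s[:,1],.3).round(1),end=' ')
E
```

```text
(328, 285) [428.8 -43.7  22. ]
(319, 0) [418.  169.1  22. ]
(567, 284) [628.9 -32.4  22. ]
(591, 0) [615.6 179.4  22. ]
[(10, np.float64(425.6), np.float64(540.0)), (30, np.float64(424.0), np.float64(545.4)), (50, np.float64(423.7), np.float64(621.9)), (70, np.float64(422.1), np.float64(620.5)), (90, np.float64(421.7), np.float64(619.7)), (110, np.float64(420.4), np.float64(618.4))]
445 -41.3 475 -40.2 505 -38.6 535 -37.2 565 -35.8 595 -34.0
```

```bash
python3 - <<'E'
from h import *
for n in ['top','side','wrist']:
    W=world(dict(np.load('/tmp/%s.npz'%n))); m=(W[...,0]>625)&(W[...,0]<720)&(W[...,1]>50)&(W[...,1]<180)&(W[...,2]>70)&(W[...,2]<480)
    w=W[m]; print(n,m.sum(), w.min(0).round() if len(w) else '', w.max(0).round() if len(w) else '')
E
```

```text
top 0  
side 0  
wrist 0
```

Call:
arm_command(
  deltas=[
    {"dx": 0.008, "dy": 0.012, "dz": 0, "yaw": 0},
    {"dx": 0.012, "dy": 0.018, "dz": 0, "yaw": 0},
    {"dx": 0.015, "dy": 0.022, "dz": 0, "yaw": 0},
    {"dx": 0.015, "dy": 0.022, "dz": 0, "yaw": 0},
    {"dx": 0.015, "dy": 0.022, "dz": -0.01, "yaw": 0},
    {"dx": 0.013, "dy": 0.02, "dz": -0.02, "yaw": 0},
    {"dx": 0.008, "dy": 0.012, "dz": -0.025, "yaw": 0},
    {"dx": 0.004, "dy": 0.0065, "dz": -0.025, "yaw": 0},
    {"dx": 0, "dy": 0, "dz": -0.02, "yaw": 0},
    {"dx": 0, "dy": 0, "dz": 0, "yaw": 0},
    {"dx": 0, "dy": 0, "dz": 0, "yaw": 0},
  ],
)

```text
t: 7.05
eef_pos: [569.9, 114.9, 140.9]
tcp_rot: [-3.141, 0.0, 1.622]
ft_force: [0.1, -0.4, -0.1]
opening: 0.542
grip_force: 30.0
```

```bash
python3 mat.py w4.png
```

```text
7.05 [569.85351445 114.93482213 140.91052577] [-3.14137171e+00  1.48842595e-05  1.62197670e+00] [ 0.09  0.54  1.76 -0.    0.84  0.03]
[[1.0, -0.05, -0.01, 566.5], [0.05, 0.97, 0.24, 182.4], [-0.0, -0.24, 0.97, 292.54], [0.0, 0.0, 0.0, 1.0]]
onion 1619 [538.  27.  54.] [610.  50.  82.] [573.9  38.5  67.8] [573.3  41.4  77.5]
jar 6735 [544. 192.  77.] [585. 234. 131.] [564.4 213.1 103.9] [564.3 214.2 129. ]
```

View pics/w4.png

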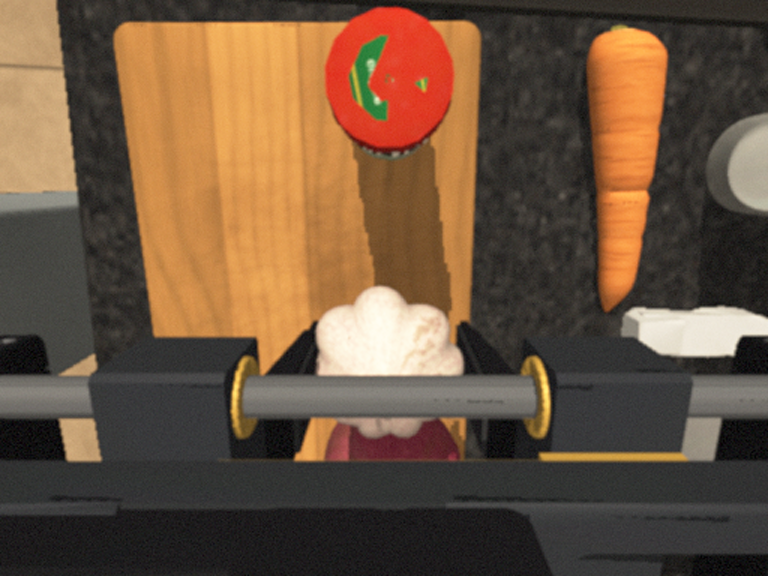

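The jar cap is at (390,80) and measures (564.3,214); the model predicts (564,214.6), so they agree. I lower and release.

Call:
arm_command(
  deltas=[
    {"dx": 0, "dy": 0, "dz": -0.02, "yaw": 0},
    {"dx": 0, "dy": 0, "dz": -0.025, "yaw": 0},
    {"dx": 0, "dy": 0, "dz": -0.02, "yaw": 0},
    {"dx": 0, "dy": 0, "dz": -0.012, "yaw": 0},
    {"dx": 0, "dy": 0, "dz": -0.008, "yaw": 0},
    {"dx": 0, "dy": 0, "dz": -0.004, "yaw": 0},
    {"dx": 0, "dy": 0, "dz": -0.003, "yaw": 0},
    {"dx": 0, "dy": 0, "dz": -0.001, "yaw": 0},
    {"dx": 0, "dy": 0, "dz": 0, "yaw": 0},
    {"dx": 0, "dy": 0, "dz": 0, "yaw": 0},
  ],
)

```text
t: 8.1
eef_pos: [569.7, 115.0, 48.1]
tcp_rot: [3.141, 0.0, 1.622]
ft_force: [0.1, 0.9, 0.8]
opening: 0.543
grip_force: 30.0
```

Call:
arm_command(
  deltas=[
    {"dx": 0, "dy": 0, "dz": -0.001, "yaw": 0},
    {"dx": 0, "dy": 0, "dz": 0, "yaw": 0},
    {"dx": 0, "dy": 0, "dz": 0, "yaw": 0},
  ],
)

```text
t: 8.4
eef_pos: [569.6, 115.0, 47.0]
tcp_rot: [3.141, -0.0, 1.623]
ft_force: [-0.4, -0.1, 4.5]
opening: 0.542
grip_force: 30.0
```

Call:
arm_command(
  deltas=[
    {"dx": 0, "dy": 0, "dz": 0, "yaw": 0},
    {"dx": 0, "dy": 0, "dz": 0, "yaw": 0},
    {"dx": 0, "dy": 0, "dz": 0, "yaw": 0},
    {"dx": 0, "dy": 0, "dz": 0, "yaw": 0},
    {"dx": 0, "dy": 0, "dz": 0, "yaw": 0},
    {"dx": 0, "dy": 0, "dz": 0.01, "yaw": 0},
    {"dx": 0, "dy": 0, "dz": 0.02, "yaw": 0},
    {"dx": 0, "dy": 0, "dz": 0.03, "yaw": 0},
    {"dx": 0, "dy": 0, "dz": 0.03, "yaw": 0},
    {"dx": 0, "dy": 0, "dz": 0.03, "yaw": 0},
    {"dx": 0, "dy": 0, "dz": 0.03, "yaw": 0},
    {"dx": -0.005, "dy": -0.01, "dz": 0.02, "yaw": 0},
    {"dx": -0.01, "dy": -0.02, "dz": 0.01, "yaw": 0},
    {"dx": -0.015, "dy": -0.03, "dz": 0, "yaw": 0},
    {"dx": -0.02, "dy": -0.03, "dz": 0, "yaw": 0},
    {"dx": -0.02, "dy": -0.03, "dz": 0, "yaw": 0},
    {"dx": -0.02, "dy": -0.02, "dz": 0, "yaw": 0},
    {"dx": 0, "dy": 0, "dz": 0, "yaw": 0},
  ],
  gripper=0.085,
)

```text
t: 10.2
eef_pos: [477.6, -26.6, 227.5]
tcp_rot: [3.142, 0.0, 1.62]
ft_force: [-0.1, 0.2, 0.1]
opening: 0.893
grip_force: 0.0
```

```bash
sed -i "s/^for n,p,z in \[/for n,p,z in [('GARLIC',(569,115),28),/" mat.py; python3 mat.py
```

```text
10.2 [477.62967586 -26.64374585 227.51391293] [3.14157827e+00 3.02530866e-04 1.62014015e+00] [-0.19  0.29  1.91 -0.    0.94 -0.24]
[[1.0, -0.05, -0.01, 474.34], [0.05, 0.97, 0.24, 40.89], [0.0, -0.24, 0.97, 379.12], [0.0, 0.0, 0.0, 1.0]]
GARLIC 2457 [542.  90.  42.] [590. 140.  73.] [566.1 114.8  57.7] [566.1 115.7  68.2]
tomato 598 [ 418. -194.   22.] [ 472. -178.   52.] [ 445.2 -186.    37.2] [ 444.5 -183.3   48. ]
onion 4757 [536. -21.  54.] [607.  54. 102.] [571.3  16.4  78.1] [577.1  12.   99.3]
```

Garlic is standing in its place. Now the tomato: one look first from y ≈ -290.

Call:
arm_command(
  deltas=[
    {"dx": -0.002, "dy": -0.015, "dz": 0, "yaw": 0},
    {"dx": -0.003, "dy": -0.025, "dz": 0, "yaw": 0},
    {"dx": -0.004, "dy": -0.03, "dz": 0, "yaw": 0},
    {"dx": -0.004, "dy": -0.03, "dz": 0, "yaw": -0.6},
    {"dx": -0.004, "dy": -0.03, "dz": 0, "yaw": -0.6},
    {"dx": -0.004, "dy": -0.03, "dz": 0, "yaw": -0.6},
    {"dx": -0.004, "dy": -0.03, "dz": 0, "yaw": -0.6},
    {"dx": -0.004, "dy": -0.03, "dz": 0, "yaw": -0.6},
    {"dx": -0.004, "dy": -0.025, "dz": 0, "yaw": 0},
    {"dx": 0, "dy": -0.015, "dz": 0, "yaw": 0},
    {"dx": 0, "dy": 0, "dz": 0, "yaw": 0},
    {"dx": 0, "dy": 0, "dz": 0, "yaw": 0},
  ],
)

```text
t: 11.45
eef_pos: [446.9, -284.3, 226.6]
tcp_rot: [-3.142, -0.0, 1.57]
ft_force: [0.9, -0.1, -0.2]
opening: 0.895
grip_force: 0.0
```

```bash
python3 mat.py
```

```text
11.45 [ 446.87713705 -284.3014979   226.59177264] [-3.14151145e+00 -4.23578802e-04  1.57022051e+00] [-0.69  0.36  1.8   0.    0.98 -0.69]
[[1.0, 0.0, 0.0, 446.93], [-0.0, 0.97, 0.24, -216.82], [-0.0, -0.24, 0.97, 378.28], [0.0, 0.0, 0.0, 1.0]]
tomato 2830 [ 417. -239.   41.] [ 475. -181.   64.] [ 445.7 -210.1   52.5] [ 446.1 -210.2   58.2]
salt 750 [ 436. -410.   16.] [ 469. -378.   96.] [ 452.6 -394.    56. ] [ 453.  -396.1   93. ]
```

Call:
arm_command(
  deltas=[
    {"dx": -0.001, "dy": 0.014, "dz": 0, "yaw": 0},
    {"dx": 0, "dy": 0.02, "dz": 0, "yaw": 0},
    {"dx": 0, "dy": 0.02, "dz": -0.01, "yaw": 0},
    {"dx": 0, "dy": 0.014, "dz": -0.02, "yaw": 0},
    {"dx": 0, "dy": 0.006, "dz": -0.025, "yaw": 0},
    {"dx": 0, "dy": 0, "dz": -0.03, "yaw": 0},
    {"dx": 0, "dy": 0, "dz": -0.03, "yaw": 0},
    {"dx": 0, "dy": 0, "dz": -0.03, "yaw": 0},
    {"dx": 0, "dy": 0, "dz": -0.02, "yaw": 0},
    {"dx": 0, "dy": 0, "dz": -0.013, "yaw": 0},
    {"dx": 0, "dy": 0, "dz": -0.008, "yaw": 0},
    {"dx": 0, "dy": 0, "dz": 0, "yaw": 0},
    {"dx": 0, "dy": 0, "dz": 0, "yaw": 0},
  ],
)

```text
t: 12.8
eef_pos: [445.7, -210.6, 41.2]
tcp_rot: [3.141, 0.0, 1.571]
ft_force: [0.7, 0.1, 0.2]
opening: 0.892
grip_force: 0.0
```

Call:
arm_command(
  deltas=[
    {"dx": 0, "dy": 0, "dz": 0, "yaw": 0},
    {"dx": 0, "dy": 0, "dz": 0, "yaw": 0},
    {"dx": 0, "dy": 0, "dz": 0, "yaw": 0},
    {"dx": 0, "dy": 0, "dz": 0, "yaw": 0},
    {"dx": 0, "dy": 0, "dz": 0, "yaw": 0},
    {"dx": 0, "dy": 0, "dz": 0, "yaw": 0},
    {"dx": 0, "dy": 0, "dz": 0, "yaw": 0},
  ],
  gripper=0.04,
)

```text
t: 13.5
eef_pos: [445.7, -211.1, 41.0]
tcp_rot: [3.141, 0.0, 1.57]
ft_force: [0.4, 1.0, 5.9]
opening: 0.617
grip_force: 30.0
```

Call:
arm_command(
  deltas=[
    {"dx": 0, "dy": 0, "dz": 0.01, "yaw": 0},
    {"dx": 0, "dy": 0, "dz": 0.02, "yaw": 0},
    {"dx": 0, "dy": 0, "dz": 0.03, "yaw": 0},
    {"dx": 0, "dy": 0, "dz": 0.03, "yaw": 0},
    {"dx": 0, "dy": 0.01, "dz": 0.03, "yaw": -4},
    {"dx": 0.003, "dy": 0.016, "dz": 0.01, "yaw": -7},
    {"dx": 0.003, "dy": 0.02, "dz": 0, "yaw": -7},
    {"dx": 0.003, "dy": 0.02, "dz": 0, "yaw": -7},
    {"dx": 0.003, "dy": 0.02, "dz": 0, "yaw": -7},
    {"dx": 0.003, "dy": 0.02, "dz": 0, "yaw": -7},
    {"dx": 0.003, "dy": 0.02, "dz": 0, "yaw": -7},
    {"dx": 0.003, "dy": 0.02, "dz": 0, "yaw": -7},
    {"dx": 0.003, "dy": 0.02, "dz": 0, "yaw": -7},
    {"dx": 0.003, "dy": 0.02, "dz": 0, "yaw": -7},
    {"dx": 0.002, "dy": 0.018, "dz": 0, "yaw": -7},
    {"dx": 0, "dy": 0.01, "dz": 0, "yaw": -7},
    {"dx": 0, "dy": 0.006, "dz": 0, "yaw": -6},
    {"dx": 0, "dy": 0, "dz": 0, "yaw": 0},
    {"dx": 0, "dy": 0, "dz": 0, "yaw": 0},
  ],
)

```text
t: 15.4
eef_pos: [474.3, 8.9, 170.9]
tcp_rot: [3.141, 0.0, 0.055]
ft_force: [-0.5, 0.8, -1.7]
opening: 0.612
grip_force: 30.0
```

```bash
python3 - <<'E'
from h import *
c=grab('wrist'); save(c,'w5.png',k=1.2); s=state(); print(s['eef_pos'],s['joints'].round(2))
E
```

```text
[474.41677457   8.71205066 170.86340078] [-0.12  0.37  1.99 -0.    0.79  1.4 ]
```

View pics/w5.png

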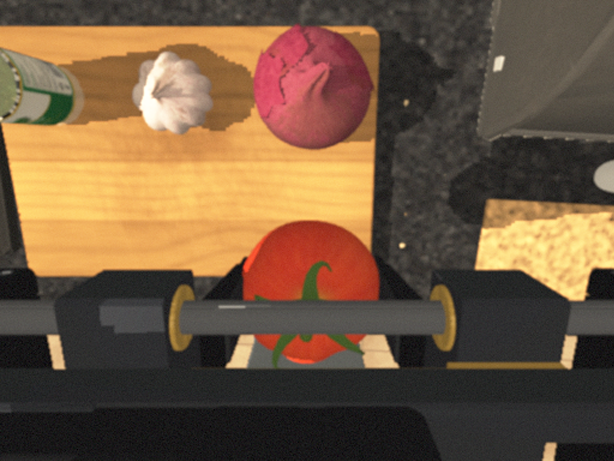

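The tomato is held upright at (312,290), with the onion at (313,87) and the garlic standing at (175,93). I lower and release.

Call:
arm_command(
  deltas=[
    {"dx": 0.0006, "dy": 0.0006, "dz": -0.015, "yaw": 0},
    {"dx": 0, "dy": 0, "dz": -0.025, "yaw": 0},
    {"dx": 0, "dy": 0, "dz": -0.025, "yaw": 0},
    {"dx": 0, "dy": 0, "dz": -0.02, "yaw": 0},
    {"dx": 0, "dy": 0, "dz": -0.013, "yaw": 0},
    {"dx": 0, "dy": 0, "dz": -0.008, "yaw": 0},
    {"dx": 0, "dy": 0, "dz": -0.004, "yaw": 0},
    {"dx": 0, "dy": 0, "dz": -0.003, "yaw": 0},
    {"dx": 0, "dy": 0, "dz": -0.001, "yaw": 0},
    {"dx": 0, "dy": 0, "dz": 0, "yaw": 0},
    {"dx": 0, "dy": 0, "dz": 0, "yaw": 0},
  ],
)

```text
t: 16.55
eef_pos: [475.4, 9.5, 57.1]
tcp_rot: [3.141, -0.001, 0.052]
ft_force: [1.1, -0.5, 1.4]
opening: 0.619
grip_force: 30.0
```

Call:
arm_command(
  deltas=[
    {"dx": 0, "dy": 0, "dz": 0, "yaw": 0},
    {"dx": 0, "dy": 0, "dz": 0, "yaw": 0},
    {"dx": 0, "dy": 0, "dz": 0, "yaw": 0},
    {"dx": 0, "dy": 0, "dz": 0, "yaw": 0},
    {"dx": 0, "dy": 0, "dz": 0.01, "yaw": 0},
    {"dx": 0, "dy": 0, "dz": 0.02, "yaw": 0},
    {"dx": 0, "dy": 0, "dz": 0.03, "yaw": 0},
    {"dx": 0, "dy": 0, "dz": 0.03, "yaw": 0},
    {"dx": 0, "dy": 0, "dz": 0.03, "yaw": 0},
    {"dx": 0, "dy": 0, "dz": 0.03, "yaw": 0},
    {"dx": 0, "dy": 0, "dz": 0.03, "yaw": 0},
    {"dx": 0, "dy": 0.01, "dz": 0.02, "yaw": 0},
    {"dx": 0, "dy": 0.02, "dz": 0.01, "yaw": 0},
    {"dx": 0, "dy": 0.03, "dz": 0, "yaw": 0},
    {"dx": 0, "dy": 0.03, "dz": 0, "yaw": 0},
    {"dx": 0, "dy": 0.03, "dz": 0, "yaw": 0},
  ],
  gripper=0.088,
)

```text
t: 18.15
eef_pos: [474.7, 130.6, 267.6]
tcp_rot: [3.142, -0.001, 0.051]
ft_force: [0.4, -0.2, 0.3]
opening: 0.922
grip_force: 0.0
```

Call:
arm_command(
  deltas=[
    {"dx": 0, "dy": 0.03, "dz": 0, "yaw": 0},
    {"dx": 0, "dy": 0.03, "dz": 0, "yaw": 0},
    {"dx": 0, "dy": 0.03, "dz": 0, "yaw": 0},
    {"dx": 0, "dy": 0.03, "dz": 0.003, "yaw": 0},
    {"dx": 0, "dy": 0.03, "dz": 0.003, "yaw": 0},
    {"dx": 0, "dy": 0.03, "dz": 0.003, "yaw": 0},
    {"dx": 0, "dy": 0.03, "dz": 0.003, "yaw": 0},
    {"dx": 0, "dy": 0.03, "dz": 0.003, "yaw": 0},
    {"dx": 0, "dy": 0.03, "dz": 0, "yaw": 0},
    {"dx": 0, "dy": 0.025, "dz": 0, "yaw": 0},
    {"dx": 0, "dy": 0.015, "dz": 0, "yaw": 0},
    {"dx": 0, "dy": 0, "dz": 0, "yaw": 0},
    {"dx": 0, "dy": 0, "dz": 0, "yaw": 0},
  ],
)

```text
t: 19.45
eef_pos: [474.9, 438.9, 281.8]
tcp_rot: [3.141, 0.0, 0.052]
ft_force: [0.1, -0.4, 0.7]
opening: 0.923
grip_force: 0.0
```

```bash
python3 mat.py w6.png; python3 - <<'E'
from h import *
W=world(dict(np.load('/tmp/wrist.npz'))); m=(np.hypot(W[...,0]-552,W[...,1]-438)<45)
for a,b in((60,110),(128,158),(160,185)):
    w=W[m&(W[...,2]>a)&(W[...,2]<b)]
    if len(w): print(a,len(w),np.percentile(w,1,0).round(1),np.percentile(w,99,0).round(1),w.mean(0).round(1))
m=(W[...,2]>130)&(W[...,2]<300)&(abs(W[...,1]-440)<140)&(W[...,0]>500)&(np.hypot(W[...,0]-552,W[...,1]-438)>50); w=W[m]; print('others',m.sum(),w.min(0) if len(w) else '')
E
```

```text
19.45 [474.94744949 438.88973135 281.75051336] [3.14100446e+00 2.75909362e-04 5.18906048e-02] [ 0.64  0.48  1.44 -0.    1.22  2.16]
[[0.05, 0.97, 0.24, 541.46], [-1.0, 0.05, 0.01, 443.42], [0.0, -0.24, 0.97, 433.36], [0.0, 0.0, 0.0, 1.0]]
GARLIC 55 [544. 129.  39.] [553. 137.  52.] [548.2 132.8  45.6] [547.9 133.6  48.5]
jar 3555 [543. 201.  33.] [586. 237. 131.] [564.4 219.2  81.8] [564.5 218.7 128.6]
mill 2431 [532. 421. 147.] [578. 466. 176.] [555.1 443.3 161.8] [554.8 442.7 175.1]
128 920 [531.4 419.6 146.9] [578.7 467.1 157.9] [554.7 443.3 153.2]
160 1290 [538.7 426.9 160.1] [571.4 459.3 176.8] [555.1 443.2 164.8]
others 0
```

View pics/w6.png

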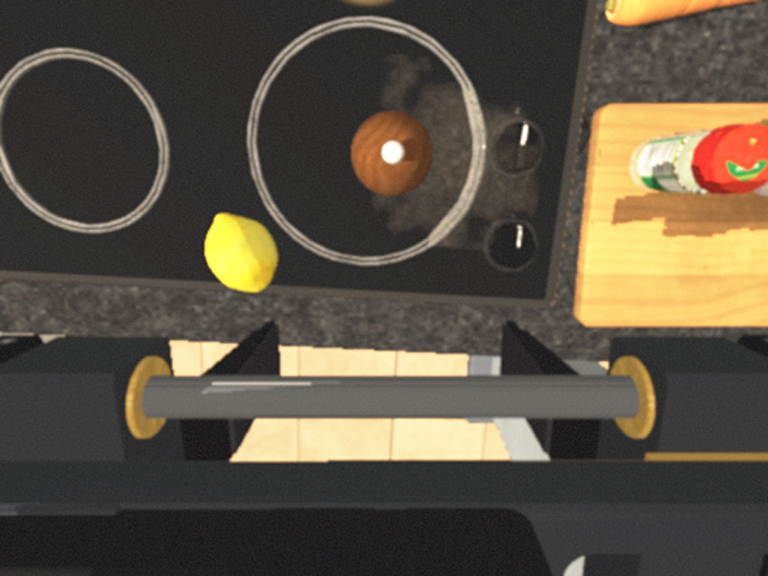

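The mill head is at (392,152), measured at (555,443). The lemon at (240,250) is clear, and nothing tall is nearby.

Call:
arm_command(
  deltas=[
    {"dx": 0.01, "dy": 0.0043, "dz": 0, "yaw": 0},
    {"dx": 0.02, "dy": 0, "dz": 0, "yaw": 0},
    {"dx": 0.025, "dy": 0, "dz": 0, "yaw": 0},
    {"dx": 0.015, "dy": 0, "dz": 0, "yaw": 0},
    {"dx": 0.01, "dy": 0, "dz": -0.01, "yaw": 0},
    {"dx": 0, "dy": 0, "dz": -0.02, "yaw": 0},
    {"dx": 0, "dy": 0, "dz": -0.03, "yaw": 0},
    {"dx": 0, "dy": 0, "dz": -0.03, "yaw": 0},
    {"dx": 0, "dy": 0, "dz": -0.025, "yaw": 0},
    {"dx": 0, "dy": 0, "dz": -0.015, "yaw": 0},
    {"dx": 0, "dy": 0, "dz": -0.006, "yaw": 0},
    {"dx": 0, "dy": 0, "dz": 0, "yaw": 0},
    {"dx": 0, "dy": 0, "dz": 0, "yaw": 0},
  ],
)

```text
t: 20.8
eef_pos: [555.6, 444.1, 146.8]
tcp_rot: [-3.141, -0.001, 0.052]
ft_force: [0.2, -0.4, -0.0]
opening: 0.925
grip_force: 0.0
```

Call:
arm_command(
  deltas=[
    {"dx": 0, "dy": 0, "dz": 0, "yaw": 0},
    {"dx": 0, "dy": 0, "dz": 0, "yaw": 0},
    {"dx": 0, "dy": 0, "dz": 0, "yaw": 0},
    {"dx": 0, "dy": 0, "dz": 0, "yaw": 0},
    {"dx": 0, "dy": 0, "dz": 0, "yaw": 0},
    {"dx": 0, "dy": 0, "dz": 0, "yaw": 0},
    {"dx": 0, "dy": 0, "dz": 0, "yaw": 0},
    {"dx": 0, "dy": 0, "dz": 0, "yaw": 0},
  ],
  gripper=0.025,
)

```text
t: 21.6
eef_pos: [555.1, 443.9, 145.7]
tcp_rot: [3.142, -0.0, 0.052]
ft_force: [-0.1, -0.1, -0.5]
opening: 0.491
grip_force: 30.0
```

Call:
arm_command(
  deltas=[
    {"dx": 0, "dy": 0, "dz": 0.004, "yaw": 0},
    {"dx": 0, "dy": 0, "dz": 0.008, "yaw": 0},
    {"dx": 0, "dy": 0, "dz": 0.012, "yaw": 0},
    {"dx": 0, "dy": 0, "dz": 0.012, "yaw": 0},
    {"dx": -0.001, "dy": -0.003, "dz": 0.012, "yaw": 0},
    {"dx": -0.003, "dy": -0.007, "dz": 0.008, "yaw": 0},
    {"dx": -0.005, "dy": -0.012, "dz": 0.004, "yaw": 0},
    {"dx": -0.007, "dy": -0.018, "dz": 0, "yaw": 0},
    {"dx": -0.008, "dy": -0.02, "dz": 0, "yaw": 0},
    {"dx": -0.008, "dy": -0.02, "dz": 0, "yaw": 0},
    {"dx": -0.008, "dy": -0.02, "dz": 0, "yaw": 0},
    {"dx": -0.008, "dy": -0.02, "dz": 0, "yaw": 0},
    {"dx": -0.008, "dy": -0.02, "dz": 0, "yaw": 0},
    {"dx": -0.008, "dy": -0.02, "dz": 0, "yaw": 0},
    {"dx": -0.008, "dy": -0.02, "dz": 0, "yaw": 0},
    {"dx": -0.007, "dy": -0.02, "dz": 0, "yaw": 0},
    {"dx": -0.006, "dy": -0.016, "dz": 0, "yaw": 0},
    {"dx": -0.004, "dy": -0.011, "dz": 0, "yaw": 0},
    {"dx": -0.002, "dy": -0.006, "dz": 0, "yaw": 0},
    {"dx": 0, "dy": -0.0018, "dz": 0, "yaw": 0},
  ],
)

```text
t: 23.6
eef_pos: [464.1, 208.6, 205.8]
tcp_rot: [3.142, -0.0, 0.051]
ft_force: [0.0, -0.4, -2.3]
opening: 0.489
grip_force: 30.0
```

Call:
arm_command(
  deltas=[
    {"dx": 0, "dy": 0, "dz": 0, "yaw": 0},
    {"dx": 0, "dy": 0, "dz": 0, "yaw": 0},
    {"dx": 0, "dy": 0, "dz": 0, "yaw": 0},
  ],
)

```text
t: 23.9
eef_pos: [464.2, 209.5, 205.6]
tcp_rot: [3.142, 0.0, 0.052]
ft_force: [-0.0, 0.3, -1.9]
opening: 0.49
grip_force: 30.0
```

```bash
python3 - <<'E'
from h import *
c=grab('wrist'); save(c,'w7.png',k=1.2); W=world(c)
c=grab('side'); 
W=world(c); m=(abs(W[...,0]-460)<70)&(abs(W[...,1]-205)<70)
for a in range(70,220,15):
    w=W[m&(W[...,2]>a)&(W[...,2]<a+15)]
    if len(w): print(a,len(w),w.min(0).round(),w.max(0).round())
save(c,'s7.png',(190,100,310,230),5)
E
```

```text
70 29 [435. 177.  71.] [486. 209.  85.]
85 26 [436. 175.  85.] [487. 207.  99.]
100 31 [437. 178. 101.] [487. 210. 115.]
115 29 [438. 184. 116.] [483. 210. 130.]
130 24 [439. 185. 131.] [478. 205. 145.]
145 21 [444. 187. 146.] [479. 208. 157.]
160 22 [441. 185. 160.] [479. 211. 175.]
175 20 [437. 184. 176.] [480. 217. 190.]
190 20 [441. 177. 190.] [481. 207. 205.]
205 28 [438. 173. 205.] [481. 206. 219.]
```

View pics/s7.png

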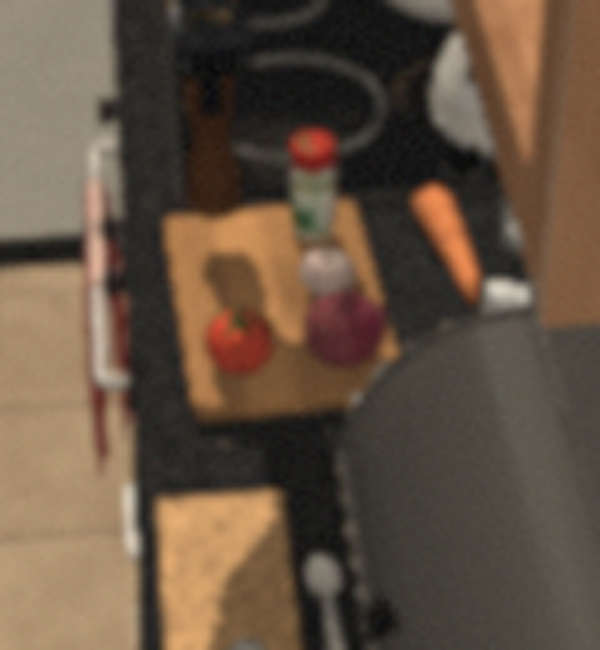

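The mill hangs upright at (213,145), with the tomato at (240,340) and garlic at (328,270) standing. I lower it.

Call:
arm_command(
  deltas=[
    {"dx": 0, "dy": 0, "dz": -0.008, "yaw": 0},
    {"dx": 0, "dy": 0, "dz": -0.012, "yaw": 0},
    {"dx": 0, "dy": 0, "dz": -0.01, "yaw": 0},
    {"dx": 0, "dy": 0, "dz": -0.006, "yaw": 0},
    {"dx": 0, "dy": 0, "dz": -0.004, "yaw": 0},
    {"dx": 0, "dy": 0, "dz": -0.002, "yaw": 0},
    {"dx": 0, "dy": 0, "dz": -0.001, "yaw": 0},
    {"dx": 0, "dy": 0, "dz": 0, "yaw": 0},
    {"dx": 0, "dy": 0, "dz": 0, "yaw": 0},
  ],
)

```text
t: 24.9
eef_pos: [464.2, 209.1, 162.9]
tcp_rot: [-3.142, -0.0, 0.052]
ft_force: [0.8, -0.3, -1.6]
opening: 0.496
grip_force: 30.0
```

Call:
arm_command(
  deltas=[
    {"dx": 0, "dy": 0, "dz": -0.001, "yaw": 0},
    {"dx": 0, "dy": 0, "dz": -0.001, "yaw": 0},
    {"dx": 0, "dy": 0, "dz": 0, "yaw": 0},
    {"dx": 0, "dy": 0, "dz": 0, "yaw": 0},
  ],
)

```text
t: 25.3
eef_pos: [464.7, 209.2, 161.6]
tcp_rot: [-3.141, -0.002, 0.052]
ft_force: [-0.5, -0.9, 7.1]
opening: 0.493
grip_force: 30.0
```

Call:
arm_command(
  deltas=[
    {"dx": 0, "dy": 0, "dz": 0, "yaw": 0},
    {"dx": 0, "dy": 0, "dz": 0, "yaw": 0},
    {"dx": 0, "dy": 0, "dz": 0, "yaw": 0},
    {"dx": 0, "dy": 0, "dz": 0, "yaw": 0},
    {"dx": 0, "dy": 0, "dz": 0.01, "yaw": 0},
    {"dx": 0, "dy": 0, "dz": 0.02, "yaw": 0},
    {"dx": 0, "dy": 0, "dz": 0.03, "yaw": 0},
    {"dx": 0, "dy": 0, "dz": 0.03, "yaw": 0},
    {"dx": 0, "dy": -0.01, "dz": 0.01, "yaw": 3},
    {"dx": -0.001, "dy": -0.02, "dz": 0, "yaw": 4},
    {"dx": -0.001, "dy": -0.03, "dz": 0, "yaw": 4},
    {"dx": -0.001, "dy": -0.035, "dz": 0, "yaw": 4},
    {"dx": -0.001, "dy": -0.035, "dz": 0, "yaw": 4},
    {"dx": -0.001, "dy": -0.035, "dz": 0, "yaw": 4},
    {"dx": -0.001, "dy": -0.035, "dz": 0, "yaw": 4},
    {"dx": -0.001, "dy": -0.035, "dz": 0, "yaw": 4},
    {"dx": -0.001, "dy": -0.035, "dz": 0, "yaw": 4},
    {"dx": -0.001, "dy": -0.035, "dz": 0, "yaw": 4},
  ],
  gripper=0.08,
)

```text
t: 27.1
eef_pos: [454.9, -97.4, 261.5]
tcp_rot: [3.141, -0.0, 0.735]
ft_force: [0.1, -0.0, 0.4]
opening: 0.842
grip_force: 0.0
```

Call:
arm_command(
  deltas=[
    {"dx": -0.001, "dy": -0.035, "dz": 0, "yaw": 4},
    {"dx": -0.001, "dy": -0.035, "dz": 0, "yaw": 4},
    {"dx": -0.001, "dy": -0.035, "dz": 0, "yaw": 4},
    {"dx": 0, "dy": -0.035, "dz": 0, "yaw": 4},
    {"dx": 0, "dy": -0.035, "dz": 0, "yaw": 4},
    {"dx": 0, "dy": -0.035, "dz": 0, "yaw": 4},
    {"dx": 0, "dy": -0.035, "dz": 0, "yaw": 4},
    {"dx": 0, "dy": -0.035, "dz": 0, "yaw": 4},
    {"dx": 0, "dy": -0.035, "dz": 0, "yaw": 4},
    {"dx": 0, "dy": -0.025, "dz": 0, "yaw": 4},
    {"dx": 0, "dy": -0.015, "dz": 0, "yaw": 4},
    {"dx": 0, "dy": 0, "dz": 0, "yaw": 4},
    {"dx": 0, "dy": 0, "dz": 0, "yaw": 0},
    {"dx": 0, "dy": 0, "dz": 0, "yaw": 0},
  ],
)

```text
t: 28.5
eef_pos: [452.1, -450.7, 261.1]
tcp_rot: [3.141, 0.0, 1.568]
ft_force: [0.1, -0.7, -0.6]
opening: 0.843
grip_force: 0.0
```

```bash
python3 mat.py
```

```text
28.5 [ 452.10628348 -450.72368854  261.12064966] [3.14131674e+00 1.25632238e-04 1.56814925e+00] [-0.89  0.49  1.49  0.    1.17 -0.88]
[[1.0, 0.0, 0.0, 452.23], [-0.0, 0.97, 0.24, -383.15], [0.0, -0.24, 0.97, 412.74], [0.0, 0.0, 0.0, 1.0]]
salt 1017 [ 432. -415.   39.] [ 470. -379.   96.] [ 450.8 -397.1   67.6] [ 453.2 -398.8   93. ]
```

Call:
arm_command(
  deltas=[
    {"dx": 0, "dy": 0.0107, "dz": 0, "yaw": 0},
    {"dx": 0, "dy": 0.02, "dz": 0, "yaw": 0},
    {"dx": 0, "dy": 0.015, "dz": -0.01, "yaw": 0},
    {"dx": 0, "dy": 0.007, "dz": -0.02, "yaw": 0},
    {"dx": 0, "dy": 0, "dz": -0.03, "yaw": 0},
    {"dx": 0, "dy": 0, "dz": -0.03, "yaw": 0},
    {"dx": 0, "dy": 0, "dz": -0.03, "yaw": 0},
    {"dx": 0, "dy": 0, "dz": -0.03, "yaw": 0},
    {"dx": 0, "dy": 0, "dz": -0.025, "yaw": 0},
    {"dx": 0, "dy": 0, "dz": -0.015, "yaw": 0},
    {"dx": 0, "dy": 0, "dz": -0.01, "yaw": 0},
    {"dx": 0, "dy": 0, "dz": 0, "yaw": 0},
    {"dx": 0, "dy": 0, "dz": 0, "yaw": 0},
  ],
)

```text
t: 29.85
eef_pos: [452.4, -398.2, 61.4]
tcp_rot: [3.141, 0.001, 1.57]
ft_force: [0.9, -0.0, -0.0]
opening: 0.843
grip_force: 0.0
```

Call:
arm_command(
  deltas=[
    {"dx": 0, "dy": 0, "dz": 0, "yaw": 0},
    {"dx": 0, "dy": 0, "dz": 0, "yaw": 0},
    {"dx": 0, "dy": 0, "dz": 0, "yaw": 0},
    {"dx": 0, "dy": 0, "dz": 0, "yaw": 0},
    {"dx": 0, "dy": 0, "dz": 0, "yaw": 0},
    {"dx": 0, "dy": 0, "dz": 0, "yaw": 0},
    {"dx": 0, "dy": 0, "dz": 0, "yaw": 0},
    {"dx": 0, "dy": 0, "dz": 0, "yaw": 0},
  ],
  gripper=0.02,
)

```text
t: 30.65
eef_pos: [452.1, -398.3, 60.7]
tcp_rot: [3.141, 0.0, 1.57]
ft_force: [0.3, 0.2, -0.7]
opening: 0.414
grip_force: 29.6
```

Call:
arm_command(
  deltas=[
    {"dx": 0, "dy": 0, "dz": 0.01, "yaw": 0},
    {"dx": 0, "dy": 0, "dz": 0.02, "yaw": 0},
    {"dx": 0, "dy": 0, "dz": 0.03, "yaw": 0},
    {"dx": 0, "dy": 0, "dz": 0.03, "yaw": 0},
    {"dx": 0, "dy": 0.01, "dz": 0.03, "yaw": 0},
    {"dx": 0, "dy": 0.018, "dz": 0.02, "yaw": 0},
    {"dx": 0.0015, "dy": 0.025, "dz": 0.01, "yaw": 0},
    {"dx": 0.002, "dy": 0.03, "dz": 0, "yaw": 0.5},
    {"dx": 0.002, "dy": 0.03, "dz": 0, "yaw": 0.5},
    {"dx": 0.002, "dy": 0.03, "dz": 0, "yaw": 0.5},
    {"dx": 0.002, "dy": 0.03, "dz": 0, "yaw": 0.5},
    {"dx": 0.002, "dy": 0.03, "dz": 0, "yaw": 0.5},
    {"dx": 0.002, "dy": 0.03, "dz": 0, "yaw": 0.5},
    {"dx": 0.002, "dy": 0.03, "dz": 0, "yaw": 0},
    {"dx": 0.002, "dy": 0.03, "dz": 0, "yaw": 0},
    {"dx": 0, "dy": 0.025, "dz": 0, "yaw": 0},
    {"dx": 0, "dy": 0.015, "dz": 0, "yaw": 0},
    {"dx": 0, "dy": 0.01, "dz": 0, "yaw": 0},
    {"dx": 0, "dy": 0, "dz": 0, "yaw": 0},
    {"dx": 0, "dy": 0, "dz": 0, "yaw": 0},
  ],
)

```text
t: 32.65
eef_pos: [469.7, -55.6, 210.9]
tcp_rot: [3.141, 0.0, 1.623]
ft_force: [-0.8, -0.1, -1.4]
opening: 0.409
grip_force: 29.5
```

```bash
sed -i "s/^for n,p,z in \[/for n,p,z in [('TOM',(475,9),28),('MILL',(464,209),28),/" mat.py; python3 mat.py w8.png
```

```text
32.65 [469.67409819 -55.58208065 210.88728875] [3.14120588e+00 2.58518788e-04 1.62267002e+00] [-0.26  0.31  1.95 -0.    0.89 -0.31]
[[1.0, -0.05, -0.01, 466.17], [0.05, 0.97, 0.24, 11.91], [0.0, -0.24, 0.97, 362.52], [0.0, 0.0, 0.0, 1.0]]
TOM 3393 [445. -17.  57.] [503.  41.  80.] [474.3  12.1  68.5] [474.   12.   74.2]
GARLIC 2043 [541.  89.  40.] [591. 120.  70.] [566.2 104.8  55.1] [566.4 110.6  65.2]
onion 5682 [536. -22.  53.] [605.  53. 103.] [570.6  15.4  77.9] [577.3  11.6  99.5]
```

View pics/w8.png

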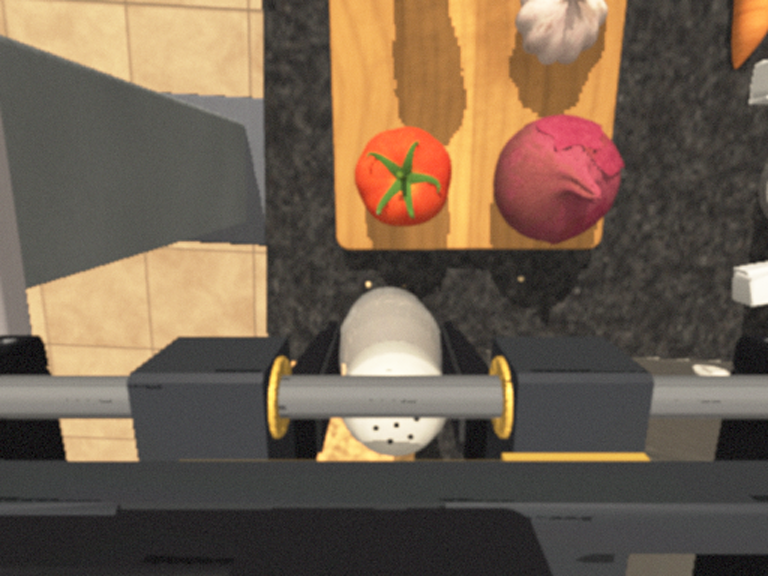

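The tomato (403,175), garlic (562,20) and onion (560,180) all stand well. The shaker is held at (392,370). I place it now.

Call:
arm_command(
  deltas=[
    {"dx": 0, "dy": 0.01, "dz": 0, "yaw": 0},
    {"dx": 0, "dy": 0.02, "dz": 0, "yaw": 0},
    {"dx": 0, "dy": 0.025, "dz": 0, "yaw": 0},
    {"dx": 0, "dy": 0.03, "dz": 0, "yaw": 0},
    {"dx": 0, "dy": 0.03, "dz": 0, "yaw": 0},
    {"dx": 0, "dy": 0.025, "dz": 0, "yaw": 0},
    {"dx": 0, "dy": 0.016, "dz": 0, "yaw": 0},
    {"dx": 0, "dy": 0.009, "dz": -0.005, "yaw": 0},
    {"dx": 0, "dy": 0, "dz": -0.015, "yaw": 0},
    {"dx": 0, "dy": 0, "dz": -0.025, "yaw": 0},
    {"dx": 0, "dy": 0, "dz": -0.025, "yaw": 0},
    {"dx": 0, "dy": 0, "dz": -0.025, "yaw": 0},
    {"dx": 0, "dy": 0, "dz": -0.015, "yaw": 0},
    {"dx": 0, "dy": 0, "dz": -0.01, "yaw": 0},
    {"dx": 0, "dy": 0, "dz": -0.006, "yaw": 0},
    {"dx": 0, "dy": 0, "dz": -0.004, "yaw": 0},
    {"dx": 0, "dy": 0, "dz": -0.003, "yaw": 0},
    {"dx": 0, "dy": 0, "dz": -0.001, "yaw": 0},
    {"dx": 0, "dy": 0, "dz": 0, "yaw": 0},
    {"dx": 0, "dy": 0, "dz": 0, "yaw": 0},
  ],
)

```text
t: 34.7
eef_pos: [469.7, 109.8, 77.0]
tcp_rot: [3.141, -0.0, 1.622]
ft_force: [-0.0, -0.3, -0.7]
opening: 0.413
grip_force: 29.5
```

Call:
arm_command(
  deltas=[
    {"dx": 0, "dy": 0, "dz": -0.001, "yaw": 0},
    {"dx": 0, "dy": 0, "dz": 0, "yaw": 0},
    {"dx": 0, "dy": 0, "dz": 0, "yaw": 0},
  ],
)

```text
t: 35.0
eef_pos: [469.8, 109.8, 76.6]
tcp_rot: [3.14, 0.0, 1.622]
ft_force: [-2.6, -0.7, 11.9]
opening: 0.407
grip_force: 30.5
```

Call:
arm_command(
  deltas=[
    {"dx": 0, "dy": 0, "dz": 0, "yaw": 0},
    {"dx": 0, "dy": 0, "dz": 0, "yaw": 0},
    {"dx": 0, "dy": 0, "dz": 0, "yaw": 0},
    {"dx": 0, "dy": 0, "dz": 0, "yaw": 0},
    {"dx": 0, "dy": 0, "dz": 0.01, "yaw": 0},
    {"dx": 0, "dy": 0, "dz": 0.02, "yaw": 0},
    {"dx": 0, "dy": 0, "dz": 0.03, "yaw": 0},
    {"dx": 0, "dy": 0, "dz": 0.03, "yaw": 0},
    {"dx": 0, "dy": 0, "dz": 0.03, "yaw": 0},
    {"dx": 0, "dy": 0, "dz": 0.03, "yaw": 0},
    {"dx": 0, "dy": -0.01, "dz": 0.03, "yaw": 0},
    {"dx": 0, "dy": -0.02, "dz": 0.03, "yaw": 0},
    {"dx": 0, "dy": -0.03, "dz": 0.03, "yaw": 0},
    {"dx": 0, "dy": -0.03, "dz": 0.02, "yaw": 0},
    {"dx": 0, "dy": -0.02, "dz": 0.01, "yaw": 0},
    {"dx": 0, "dy": -0.01, "dz": 0, "yaw": 0},
    {"dx": 0, "dy": 0, "dz": 0, "yaw": 0},
    {"dx": 0, "dy": 0, "dz": 0, "yaw": 0},
  ],
  gripper=0.075,
)

```text
t: 36.8
eef_pos: [469.2, -9.7, 345.1]
tcp_rot: [-3.14, -0.0, 1.622]
ft_force: [-0.6, -0.2, 0.2]
opening: 0.789
grip_force: 0.0
```

```bash
sed -i "s/^for n,p,z in \[/for n,p,z in [('SALT',(469.6,109),28),/" mat.py; python3 mat.py w9.png
```

```text
36.8 [469.24894613  -9.71748587 345.05866587] [-3.14049171e+00 -4.65813042e-04  1.62226655e+00] [-0.16  0.16  1.75  0.    1.23 -0.21]
[[1.0, -0.05, -0.01, 466.01], [0.05, 0.97, 0.24, 57.67], [-0.0, -0.24, 0.97, 496.73], [0.0, 0.0, 0.0, 1.0]]
SALT 873 [449.  88.  53.] [487. 124. 112.] [468.3 106.1  82.8] [470.5 108.3 109. ]
TOM 1532 [445. -16.  54.] [503.  42.  79.] [474.3  12.9  66.6] [474.2  12.5  73.5]
MILL 932 [438. 182.  29.] [491. 206. 100.] [464.3 194.3  64.2] [465.3 191.1  95.9]
GARLIC 1227 [542.  90.  43.] [591. 141.  73.] [566.3 115.6  58.4] [566.4 116.5  68.4]
onion 2494 [536. -21.  54.] [608.  54. 102.] [571.8  16.5  77.8] [576.7  12.7  98.7]
jar 679 [541. 191.  31.] [579. 212. 113.] [560.1 201.7  72. ] [564.1 192.1 111.1]
```

View pics/w9.png

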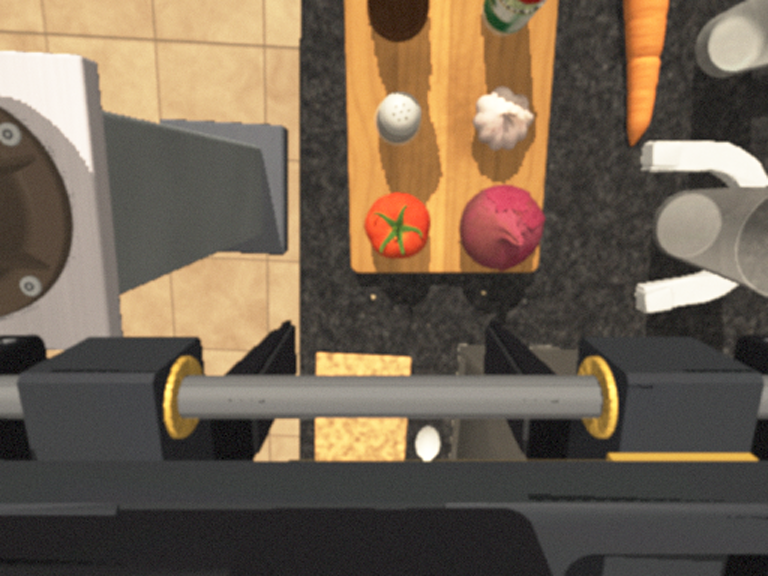

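The tomato (398,225), shaker (400,118), mill (398,15), garlic (503,118), onion and jar all stand in two straight rows. Each is within about 3 mm of its place, and the gripper is clear.

```bash
python3 -c "
from cell import *
print(job_done())"
```

```text
the job is handed in; nothing more can be done
None
```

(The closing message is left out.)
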